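Put the seasonings back on their coasters

ROBOT

A 6-joint arm with a two-finger parallel gripper is mounted at the origin on a cart in front of the work surface, level with it; the furniture and walls round the work are solid. World frame = base frame: x ahead of the robot, y to its left, z up, the work surface at z = 0. Lengths are in mm, angles in degrees, forces in N, time in s.
With the tool pointing down it reaches from about 300 to 850 mm from the base axis. Payload 4.2 kg.
Tool frame: the origin (TCP) lies at the very end of the fingers, on their centre line; the grasp point (between the pads) lies 19 mm behind it; z points along the fingers, y is the line along which they close (so a half turn about z gives the same grasp; the last joint's range is limited). The gripper opens to 91 mm and grips with 3 to 60 N. Pads are 32 mm wide; open, the fingers measure 118 mm over their backs; the gripper's body (76 mm by 178 mm) begins 60 mm behind the grasp point.
Start: joints at [-65.546, 18.312, 89.639, -0, 72.044, -1.146], TCP at [248.452, -518.57, 213.976] pointing down, gripper open.
Joint ranges: [-177.97, 177.97], [-48.28, 115.42], [12.27, 149.76], [-77.06, 257.06], [2.81, 150.46], [-146.56, 146.56]. Speed limits (degrees/s): [147.25, 147.25, 180, 180, 180, 180].

INTERFACE

Orientations are given as [roll, pitch, yaw] about the fixed x, y, z axes, in that order (R = Rz(yaw) Ry(pitch) Rx(roll)).
In Python, from workcell import env, eyes gives the robot as it stands.
- The arm moves only by the tool send_rows, never from a script. Its argument "targets" is text: rows parted by semicolons, each of 7 numbers parted by spaces: the shift along the tool's x, y, z in m, then the turn, a rotation vector about the tool's x, y, z in degrees, then the opening in per cent of the stroke, from 0 (shut) to 100 (fully open). A call has 1 to 12 rows; each row is the pose to reach, as a shift and turn from the pose commanded when the call began, along the tool's axes at that moment; what a row does not reach only later rows make up. A row lasts 1/12 s, in which the tool goes at most 41.7 mm and 7.16 degrees, less where a joint would pass 70% of its speed; a pose out of reach is approached as far as the arm can. A call with a gripper value outside its range is refused whole. The fingers move at their own pace and stop on an object; "grip_force" is the grip in N (left out, the last holds). Time passes only in rows, so rows that repeat a pose let the fingers close. It gives the time, the measured TCP pose, the force, the opening and the grip force at its end, in the units of the state.
- env.state(): the state, without advancing time (a new reading comes with each control period).
- eyes.grab_frame(name): name is "side" or "top"; returns a dict with "image" (480x640x3 uint8, blue, green, red), "fovy" (degrees; the focal length in pixels is half the picture's height over the tangent of half this angle, whatever the lens; pixels are square), "cx", "cy" (the principal point, pixels), "D" ([k1, k2, p1, p2, k3] as OpenCV has them; the pictures are not rectified), "eye" and "attitude" of the camera in the world. Camera axes: x right, y up, looking along -z (the intrinsics and any distortion apply to the point x, -y, -z); pixel columns grow to the right and rows downward; lengths in mm; the calibration is good to about 2 mm. A picture is of the moment at which its call begins. There is no depth.
- env.job_done(): hands the job in; it is judged then, once.
The state is a dict: "time_s": time; "qpos": joint angles; "qvel": joint speeds; "effort": joint torques, N m; "ee_pos": TCP position; "ee_rot": TCP orientation; "force": force on the tool from outside, world axes, zero at the start; "torque": the same for the moment, N m; "gripper_width": finger opening in mm; "gripper_force": force on a finger pad.
Only numpy, scipy, OpenCV 4.12 (cv2) and the standard library are available. Lean on these libraries where they do the work, as an engineer would, in place of code of your own. Each camera call takes 0.05 s, during which the arm holds its last target. There are 200 camera calls.

TASK

Put the four seasonings that stand on the round wooden board back on the worktop, each upright in the middle of its coaster: the two black-capped jars on the two black coasters (one each), the brown-capped jar on the wooden coaster and the salt shaker on the blue coaster. Set each one down gently, without dropping or tipping it over on the way, and leave the lemon and the garlic where they are on the board.

Things in the scene. Friction and masses are not known exactly. Their poses are not given: they have to be found in the camera images.
- herb_jar_a: Glass spice jar with a black cap and a dark label with green leaves, a plain cylinder 41 mm in diameter and 105 mm high (cap: top 21 mm, 40 mm in diameter); origin at the centre of the underside, z up along the jar. Stands upright on the round wooden board; about 0.11 kg, any yaw is as good as another. One of two alike; either may go on either black coaster.
- herb_jar_b: Glass spice jar with a black cap and a dark label with green leaves, a plain cylinder 41 mm in diameter and 105 mm high (cap: top 21 mm, 40 mm in diameter); origin at the centre of the underside, z up along the jar. Stands upright on the round wooden board; about 0.11 kg, any yaw is as good as another. One of two alike; either may go on either black coaster.
- spice_jar: Glass spice jar with a brown cap and a white, red and orange label, a plain cylinder 41 mm in diameter and 105 mm high (cap: top 21 mm, 40 mm in diameter); origin at the centre of the underside, z up along the jar. Stands upright on the round wooden board; about 0.11 kg, any yaw is as good as another.
- salt_shaker: Salt shaker, clear glass below with a grey domed top, round, 44 mm in diameter up to 66 mm, then drawing in to a top 34 mm in diameter, 90 mm high in all; origin at the centre of the underside, z up. Stands upright on the round wooden board; about 0.1 kg.
- lemon: Yellow lemon lying on the round wooden board, 78 x 55 x 56 mm (x is its long axis), origin at the middle of its underside. To be left alone. It, the garlic and the four seasonings stand in changing order in two rows of three 90 mm or more from centre to centre on the board, whose top is 19 mm above the worktop's level.
- garlic: Whitish-pink garlic bulb on the round wooden board, 60 x 57 x 58 mm, origin at the middle of its underside. To be left alone.
- coaster_black_a: Black round coaster, 72 mm in diameter, 8 mm thick, flat on top, fixed to the white worktop left of the hob; origin at the centre of its underside, z up. The four lie in changing order in a ragged row, neighbours 73 to 100 mm apart. A wall cabinet hangs beyond them, its underside 0.49 m above the worktop, its front 0.54 m ahead of the robot base, from y = 0.1 leftward.
- coaster_black_b: Black round coaster, 72 mm in diameter, 8 mm thick, flat on top, fixed to the white worktop left of the hob; origin at the centre of its underside, z up. The four lie in changing order in a ragged row, neighbours 73 to 100 mm apart. A wall cabinet hangs beyond them, its underside 0.49 m above the worktop, its front 0.54 m ahead of the robot base, from y = 0.1 leftward.
- coaster_wood: Reddish-brown wooden round coaster, 72 mm in diameter, 8 mm thick, flat on top, fixed to the white worktop left of the hob; origin at the centre of its underside, z up. The four lie in changing order in a ragged row, neighbours 73 to 100 mm apart. A wall cabinet hangs beyond them, its underside 0.49 m above the worktop, its front 0.54 m ahead of the robot base, from y = 0.1 leftward.
- coaster_blue: Blue round coaster, 72 mm in diameter, 8 mm thick, flat on top, fixed to the white worktop left of the hob; origin at the centre of its underside, z up. The four lie in changing order in a ragged row, neighbours 73 to 100 mm apart. A wall cabinet hangs beyond them, its underside 0.49 m above the worktop, its front 0.54 m ahead of the robot base, from y = 0.1 leftward.
Mind the look-alikes: they are no part of the job. What is shaped like the salt_shaker but turquoise is not meant. Leave any pink look-alike of the spice_jar alone.

How it is judged:
By the outcome, as a careful person would: the job done as asked, in the order asked, and still so for the second after the job is handed in, with the robot touching nothing.
It also fails if it takes over 128 s, if anything falls off the work surface, if the arm or the gripper's body presses on something with over 40 N, if the wrist force passes 120 N, or if a joint passes its speed limit or range.

## Working session

There is one attempt and no reset: what is moved stays moved. The work goes in short steps, Python scripts to look and compute and a tool call to move; the robot and the scene stay as the last step left them, time stands still between calls to the robot, and variables do not carry over. Pictures are saved under pics/ and viewed, at most 14 in all, crops included, and the job is handed in when it is done.

Besides the shell and the picture viewer there is one more tool, called as name(argument=value, ...), one argument or row to a line, values as JSON. send_rows: Moves the arm, as the interface text tells. Its arguments: {"type":"object","properties":{"targets":{"type":"string"},"grip_force":{"type":"number"}},"required":["targets"]}

```bash
ls; mkdir -p pics; python3 - <<'E'
from workcell import env, eyes
import cv2
for n in ("top","side"):
    f=eyes.grab_frame(n); cv2.imwrite(f"pics/{n}0.png",f["image"])
    print(n,{k:v for k,v in f.items() if k!="image"})
print(env.state())
E
```

```text
pics
top {'fovy': 54.544670253029295, 'cx': 324.55102221202526, 'cy': 249.99542882546254, 'D': array([-0.09611423,  0.        ,  0.        ,  0.        ,  0.        ]), 'eye': array([ 265.08368354,   44.80823726, 1330.90690132]), 'attitude': array([  14.11545898,   -0.27177519, -103.36413193])}
side {'fovy': 56.86050831910382, 'cx': 319.863625714546, 'cy': 237.49841969661716, 'D': array([-0.01290734,  0.        ,  0.        ,  0.        ,  0.        ]), 'eye': array([  361.65137424, -1022.54587626,   717.85164455]), 'attitude': array([ 5.53802071e+01, -5.25108400e-02, -1.30154746e+01])}
{'time_s': 0.1, 'qpos': array([-6.55463729e+01,  1.83477993e+01,  8.96983898e+01, -1.26018714e-03,
        7.20423477e+01, -1.14537380e+00]), 'qvel': array([ 0.06002795, -0.09883434, -0.16307416, -0.05224055,  0.05439698,
       -0.03896951]), 'effort': array([ 4.56958933e-04, -4.13331807e+01, -2.32510597e+01,  7.28546223e-02,
        4.22529504e-02, -4.83017095e-05]), 'ee_pos': array([ 248.25970528, -518.16296753,  213.21308596]), 'ee_rot': array([-1.79911457e+02, -5.71823102e-04,  2.55993899e+01]), 'force': array([-0.0250358 ,  0.03768402, -0.17680738]), 'torque': array([0.00617009, 0.0078588 , 0.0389408 ]), 'gripper_force': 0.0, 'gripper_width': 91.49804124235253}
```

View pics/top0.png

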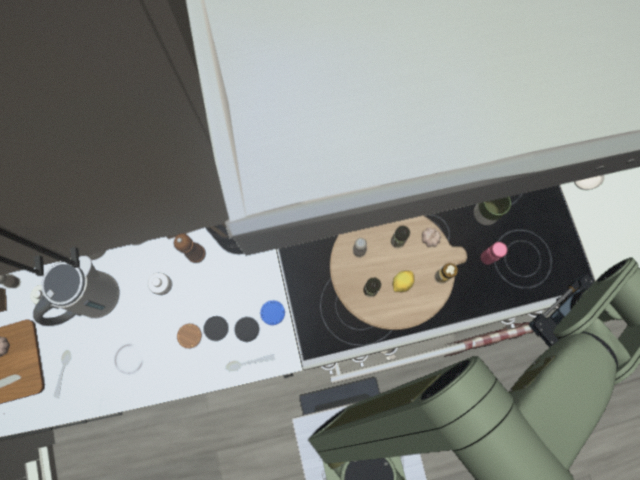

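View pics/side0.png

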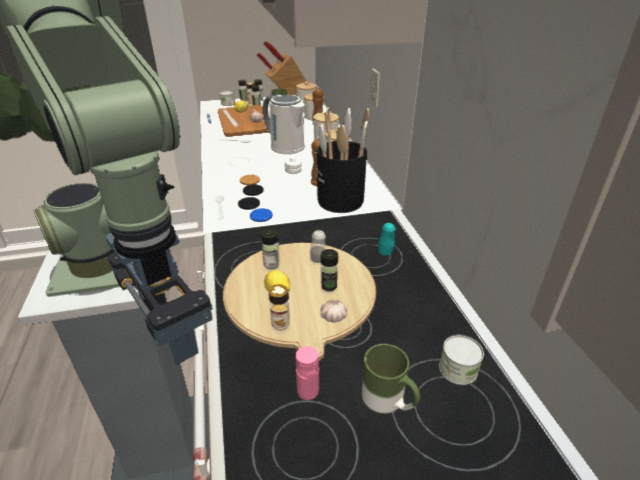

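The top picture shows, on the board, salt (360,246), herb jars (401,235) and (372,286), garlic (431,237), lemon (404,281) and the brown-capped jar (449,270). The coasters are wood (189,336), black (216,328) and (247,329), and blue (273,312). The side picture agrees; the pink and turquoise look-alikes stand off the board.

```bash
cat > h.py <<'E'
import numpy as np, cv2
from scipy.spatial.transform import Rotation as Ro
def cam(f):
    F=240/np.tan(np.radians(f["fovy"]/2)); return np.array([[F,0,f["cx"]],[0,F,f["cy"]],[0,0,1]]),Ro.from_euler("xyz",f["attitude"],degrees=True).as_matrix()
def back(f,uv,z):
    K,R=cam(f); p=cv2.undistortPoints(np.array(uv,float).reshape(-1,1,2),K,f["D"])[:,0]
    d=np.c_[p[:,0],-p[:,1],-np.ones(len(p))]@R.T
    return f["eye"]+d*((z-f["eye"][2])/d[:,2])[:,None]
def proj(f,P):
    K,R=cam(f); q=(np.array(P,float)-f["eye"])@R; q=q*[1,-1,-1]
    return cv2.projectPoints(q,np.zeros(3),np.zeros(3),K,f["D"])[0][:,0]
E
python3 - <<'E'
from h import *
from workcell import eyes
f=eyes.grab_frame("top"); g=eyes.grab_frame("side")
im=f["image"]; hsv=cv2.cvtColor(im,cv2.COLOR_BGR2HSV)
m=np.zeros(im.shape[:2],bool); m[300:352,172:292]=1
m&=(hsv[...,2]<110)|(hsv[...,1]>110)
n,l,s,c=cv2.connectedComponentsWithStats(m.astype(np.uint8))
for i in range(1,n):
    if s[i,4]>200: print("coaster",s[i],c[i],back(f,[c[i]],8)[0].round(1))
names={"salt":((360,246),109),"herbA":((401,235),124),"herbB":((372,286),124),"spice":((449,270),124),"garlic":((431,237),75),"lemon":((404,281),50)}
for k,(uv,z) in names.items():
    p=back(f,[uv],z)[0]; print(k,p.round(1),proj(g,[p]).round(0))
a=cv2.resize(im[215:310,335:470],None,fx=5.8,fy=5.8,interpolation=cv2.INTER_CUBIC)
cv2.imwrite("pics/topc.png",a)
b=cv2.resize(g["image"][225:340,225:375],None,fx=5,fy=5,interpolation=cv2.INTER_CUBIC)
cv2.imwrite("pics/sidec.png",b)
E
```

```text
coaster [261 301  23  24 433] [272.17090069 312.2886836 ] [444.  148.8   8. ]
coaster [204 317  24  23 425] [215.60235294 327.98588235] [436.8 314.5   8. ]
coaster [235 318  24  23 429] [246.48251748 329.1002331 ] [414.  229.5   8. ]
salt [ 551.4 -128.1  109. ] [[313. 230.]]
herbA [ 552.2 -241.8  124. ] [[324. 252.]]
herbB [ 435.5 -129.7  124. ] [[266. 231.]]
spice [ 429.2 -341.2  124. ] [[276. 288.]]
garlic [ 538.7 -334.8   75. ] [[328. 296.]]
lemon [ 438.7 -231.5   50. ] [[275. 281.]]
```

View pics/topc.png

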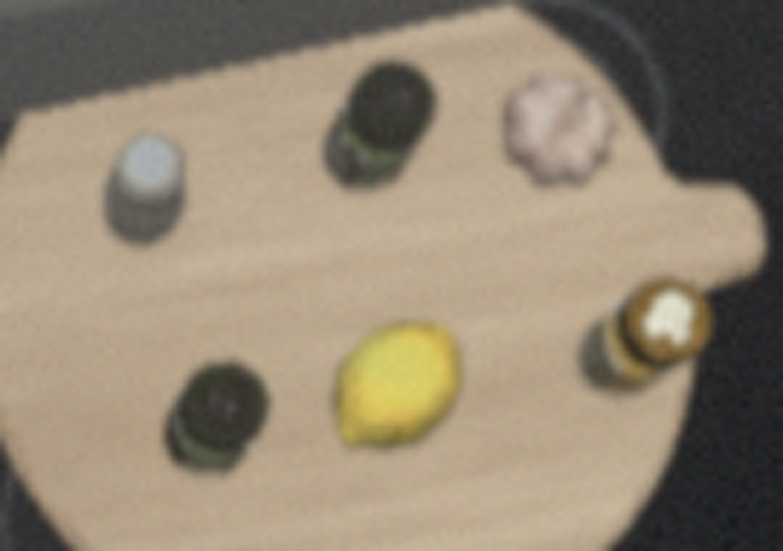

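View pics/sidec.png

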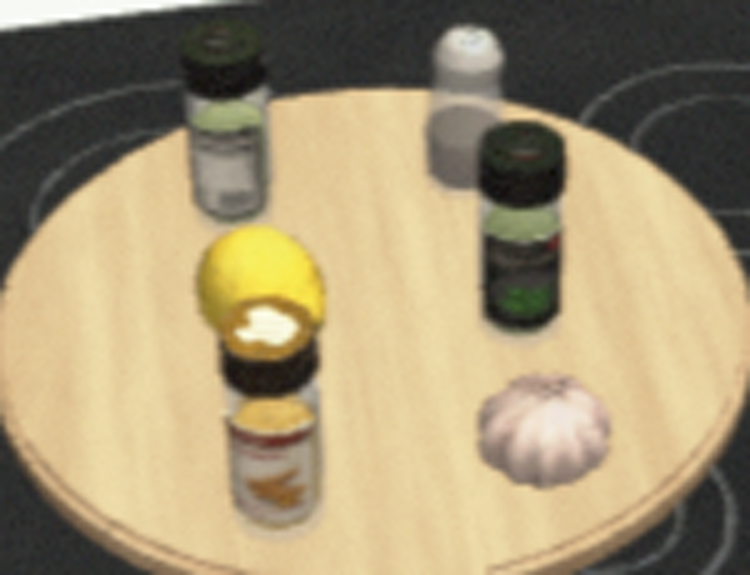

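The close-ups give the cap-top centres. In the top image: salt (361,242), herb A (402.7,232), herb B (373,284), spice (450,269). In the side image: (318,232), (329,253), (269.6,233) and (278,289).

```bash
python3 - <<'E'
from h import *
from workcell import eyes
f=eyes.grab_frame("top"); g=eyes.grab_frame("side")
def comps(fr,box,test,lo=60):
    im=fr["image"].astype(int); u0,u1,v0,v1=box; m=np.zeros(im.shape[:2],np.uint8); m[v0:v1,u0:u1]=test(im)[v0:v1,u0:u1]
    n,l,s,c=cv2.connectedComponentsWithStats(m); return [(s[i].tolist(),c[i],back(fr,[c[i]],8)[0].round(1)) for i in range(1,n) if s[i,4]>lo]
t=lambda im:(im.max(2)<90)|(im.max(2)-im.min(2)>50)
for r in comps(f,(172,292,298,352),t): print("top",r)
for r in comps(g,(232,278,170,222),t): print("side",r)
N={"salt":((152,158),(318.1,231.9),109),"herbA":((395,102),(328.9,253),124),"herbB":((223,402),(269.5,233),124),"spice":((671,316),(278.2,289),124)}
for k,(a,b,z) in N.items():
    uv=((a[0]+.5)/5.8-.5+335,(a[1]+.5)/5.8-.5+215)
    print(k,back(f,[uv],z)[0].round(1),back(g,[b],z)[0].round(1))
E
```

```text
top ([260, 300, 25, 25, 498], array([271.96385542, 312.21084337]), array([444.3, 149.4,   8. ]))
top ([205, 317, 22, 22, 354], array([215.75423729, 328.17231638]), array([436.1, 314.2,   8. ]))
top ([236, 319, 22, 22, 388], array([246.6314433 , 329.20876289]), array([413.6, 229.1,   8. ]))
top ([178, 324, 23, 23, 404], array([188.63118812, 335.47277228]), array([433.2, 393.6,   8. ]))
side ([240, 174, 23, 22, 334], array([251.08982036, 184.39221557]), array([437. , 342.3,   8. ]))
side ([239, 198, 20, 11, 190], array([248.48947368, 202.95789474]), array([416.3, 218.1,   8. ]))
side ([250, 208, 23, 14, 248], array([260.78225806, 214.4233871 ]), array([446.2, 140.1,   8. ]))
salt [ 562.3 -133.1  109. ] [ 562.1 -138.8  109. ]
herbA [ 558.8 -248.4  124. ] [ 561.9 -248.8  124. ]
herbB [ 440.3 -133.8  124. ] [ 442.7 -139.1  124. ]
spice [ 430.8 -345.3  124. ] [ 432.7 -344.   124. ]
```

send_rows(
  targets="0.03 -0.01 0 0 0 -7 75; 0.06 -0.02 0 0 0 -14 75; 0.09 -0.03 0 0 0 -21 75; 0.12 -0.04 0 0 0 -28 75; 0.15 -0.05 0 0 0 -35 75; 0.18 -0.06 0 0 0 -42 75; 0.21 -0.068 0 0 0 -49 75; 0.23 -0.075 0 0 0 -56 75; 0.241 -0.0775 0 0 0 -63 75; 0.241 -0.0775 0 0 0 -64.4 75; 0.241 -0.0775 0 0 0 -64.4 75; 0.241 -0.0775 0 0 0 -64.4 75",
  grip_force=20,
)

```text
time_s: 1.3
ee_pos: [431.7, -345.0, 213.9]
ee_rot: [-180.0, 0.0, 89.8]
force: [0.1, 0.4, -0.3]
gripper_width: 68.6
gripper_force: 0.0
```

```bash
python3 - <<'E'
from h import *
from workcell import env,eyes
g=eyes.grab_frame("side"); f=eyes.grab_frame("top"); p=env.state()["ee_pos"]
print(p,proj(g,[p,p+[34,0,0],p-[34,0,0]]).round(1),proj(f,[p]).round(1))
a=cv2.resize(g["image"][170:340,210:390],None,fx=3.3,fy=3.3,interpolation=cv2.INTER_CUBIC)
b=cv2.resize(f["image"][215:325,395:505],(561,561),interpolation=cv2.INTER_CUBIC)[:,:200]
cv2.imwrite("pics/s1.png",a)
E
```

```text
[ 431.54404599 -345.26480371  213.93649656] [[275.2 253.7]
 [292.8 251.3]
 [257.3 256.1]] [[459.8 261.4]]
```

View pics/s1.png

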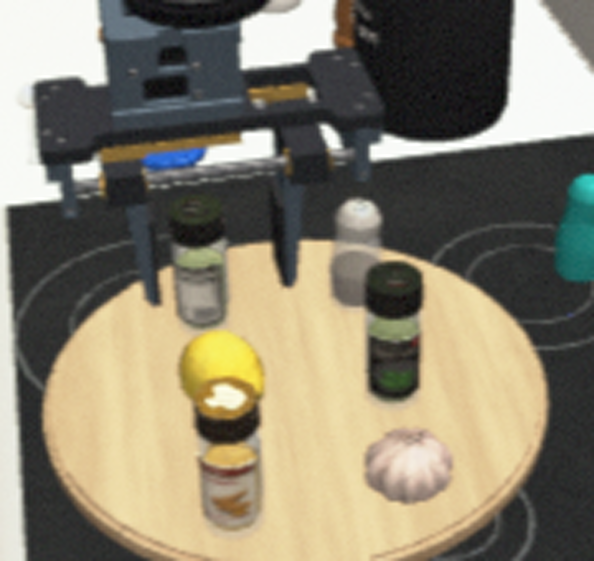

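The fingers straddle the brown-capped jar at crop (152,303) and (290,285). That is about 1.5 px right of the prediction, so the top camera's x values hold.

send_rows(
  targets="0 0 0.02 0 0 0 75; 0 0 0.05 0 0 0 75; 0 0 0.08 0 0 0 75; 0 0 0.11 0 0 0 75; 0 0 0.135 0 0 0 75; 0 0 0.15 0 0 0 75; 0 0 0.158 0 0 0 75; 0 0 0.158 0 0 0 75; 0 0 0.158 0 0 0 35; 0 0 0.158 0 0 0 35; 0 0 0.158 0 0 0 35; 0 0 0.158 0 0 0 35",
  grip_force=20,
)

```text
time_s: 2.4
ee_pos: [432.9, -345.1, 57.1]
ee_rot: [179.9, 0.1, 90.0]
force: [0.7, -0.2, -0.5]
gripper_width: 44.3
gripper_force: 0.0
```

send_rows(
  targets="0 0 0 0 0 0 35; 0 0 0 0 0 0 35; 0 0 0 0 0 0 35; 0 0 0 0 0 0 35; 0 0 0 0 0 0 35; 0 0 0 0 0 0 35",
)

```text
time_s: 2.9
ee_pos: [432.6, -344.9, 56.9]
ee_rot: [179.9, 0.1, 90.0]
force: [-1.2, 0.6, 6.3]
gripper_width: 40.4
gripper_force: 20.0
```

send_rows(
  targets="0 0 -0.01 0 0 0 35; 0 0 -0.03 0 0 0 35; 0 0 -0.06 0 0 0 35; 0 0 -0.09 0 0 0 35; 0.01 0 -0.115 0 0 0 35; 0.025 0 -0.135 0 0 0 35; 0.05 0 -0.143 0 0 0 35; 0.08 0 -0.143 0 0 0 35; 0.115 0 -0.143 0 0 0 35; 0.15 0 -0.143 0 0 0 35; 0.185 0 -0.143 0 0 0 35; 0.22 0 -0.143 0 0 0 35",
)

```text
time_s: 3.9
ee_pos: [431.8, -122.9, 199.3]
ee_rot: [180.0, -0.0, 90.0]
force: [0.5, 0.1, -1.7]
gripper_width: 40.5
gripper_force: 20.0
```

send_rows(
  targets="0.035 0 0 0 0 0 35; 0.07 0 0 0 0 0 35; 0.105 0 0 0 0 0 35; 0.14 0 0 0 0 0 35; 0.175 0 0 0 0 0 35; 0.21 0 0 0 0 0 35; 0.245 0 0 0 0 0 35; 0.28 0 0 0 0 0 35; 0.315 0 0 0 0 0 35; 0.35 0 0 0 0 0 35; 0.385 0 0 0 0 0 35; 0.415 0 0 0 0 0 35",
)

```text
time_s: 4.9
ee_pos: [431.7, 292.8, 199.2]
ee_rot: [180.0, -0.0, 90.1]
force: [-0.1, -0.0, 0.1]
gripper_width: 40.5
gripper_force: 20.0
```

send_rows(
  targets="0.025 0 0 0 0 0 35; 0.05 0 0 0 0 0 35; 0.075 0 0 0 0 0 35; 0.092 0 0 0 0 0 35; 0.1 0 0 0 0 0 35; 0.104 0 0 0 0 0 35; 0.104 0 0 0 0 0 35; 0.104 0 0 0 0 0 35; 0.104 0 0 0 0 0 35; 0.104 0 0 0 0 0 35",
)

```text
time_s: 5.73
ee_pos: [432.4, 393.4, 199.1]
ee_rot: [180.0, 0.0, 89.9]
force: [0.6, -0.7, -1.6]
gripper_width: 40.6
gripper_force: 20.0
```

send_rows(
  targets="0 0.001 0.02 0 0 0 35; 0 0.001 0.045 0 0 0 35; 0 0.001 0.07 0 0 0 35; 0 0.001 0.095 0 0 0 35; 0 0.001 0.115 0 0 0 35; 0 0.001 0.13 0 0 0 35; 0 0.001 0.14 0 0 0 35; 0 0.001 0.145 0 0 0 35; 0 0.001 0.148 0 0 0 35; 0 0.001 0.149 0 0 0 35; 0 0.001 0.15 0 0 0 35; 0 0.001 0.15 0 0 0 35",
)

```text
time_s: 6.73
ee_pos: [433.7, 394.8, 49.7]
ee_rot: [179.9, -0.1, 90.0]
force: [0.1, -0.2, -1.5]
gripper_width: 40.4
gripper_force: 20.0
```

send_rows(
  targets="0 0 0.0005 0 0 0 35; 0 0 0.001 0 0 0 35; 0 0 0.0015 0 0 0 35; 0 0 0.002 0 0 0 35; 0 0 0.0025 0 0 0 35; 0 0 0.003 0 0 0 35; 0 0 0.003 0 0 0 35; 0 0 0.003 0 0 0 35",
)

```text
time_s: 7.4
ee_pos: [433.3, 394.5, 46.0]
ee_rot: [180.0, 0.0, 90.0]
force: [0.1, 1.0, -0.1]
gripper_width: 40.4
gripper_force: 20.0
```

send_rows(
  targets="0 0 0.0005 0 0 0 35; 0 0 0.001 0 0 0 35; 0 0 0.001 0 0 0 35; 0 0 0.001 0 0 0 35",
)

```text
time_s: 7.73
ee_pos: [433.3, 394.5, 45.9]
ee_rot: [180.0, -0.0, 90.0]
force: [-1.9, -0.9, 6.0]
gripper_width: 40.6
gripper_force: 20.0
```

send_rows(
  targets="0 0 0 0 0 0 50; 0 0 0 0 0 0 50; 0 0 0 0 0 0 60; 0 0 0 0 0 0 70; 0 0 0 0 0 0 75; 0 0 0 0 0 0 75; 0 0 0 0 0 0 75; 0 0 -0.01 0 0 0 75; 0 0 -0.035 0 0 0 75; 0 0 -0.07 0 0 0 75; 0 0 -0.105 0 0 0 75; 0 0 -0.14 0 0 0 75",
)

```text
time_s: 8.73
ee_pos: [433.1, 394.3, 187.1]
ee_rot: [180.0, -0.0, 90.0]
force: [0.1, -0.4, 0.1]
gripper_width: 68.3
gripper_force: 0.0
```

send_rows(
  targets="-0.03 0 -0.01 0 0 0 75; -0.07 0 -0.015 0 0 0 75; -0.11 0 -0.015 0 0 0 75; -0.15 0 -0.015 0 0 0 75; -0.19 0 -0.015 0 0 0 75; -0.23 0 -0.015 0 0 0 75; -0.27 0 -0.015 0 0 0 75; -0.31 0 -0.015 0 0 0 75; -0.35 0 -0.015 0 0 0 75; -0.39 0.005 -0.015 0 0 0 75; -0.43 0.01 -0.015 0 0 0 75; -0.46 0.01 -0.015 0 0 0 75",
)

```text
time_s: 9.73
ee_pos: [443.8, -68.5, 201.0]
ee_rot: [179.9, 0.1, 89.9]
force: [0.1, -0.0, -0.4]
gripper_width: 68.0
gripper_force: 0.0
```

```bash
python3 - <<'E'
from h import *
from workcell import env,eyes
g=eyes.grab_frame("side"); f=eyes.grab_frame("top")
a=cv2.resize(f["image"][295:360,160:300],None,fx=5,fy=5,interpolation=cv2.INTER_CUBIC)
b=cv2.resize(g["image"][140:230,210:340],(400,277),interpolation=cv2.INTER_CUBIC)
o=np.zeros((605,700,3),np.uint8);o[:325]=a;o[325:602,:400]=b
cv2.imwrite("pics/p1.png",o[:600])
E
```

```text
(no output)
```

View pics/p1.png

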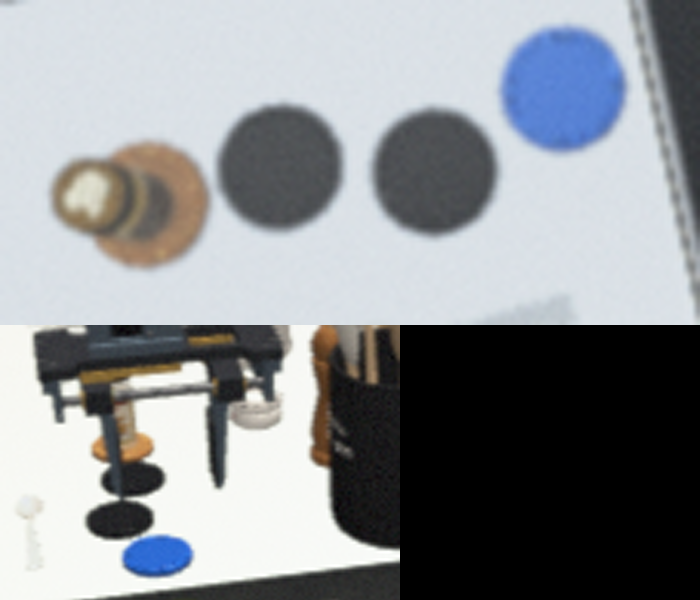

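The brown-capped jar stands upright on the wooden coaster, its base near the coaster centre at crop (150,204). Next is herb B.

send_rows(
  targets="-0.03 -0.003 0 0 0 0 75; -0.055 -0.003 0 0 0 0 75; -0.067 -0.003 0.01 0 0 0 75; -0.067 -0.003 0.03 0 0 0 75; -0.067 -0.003 0.06 0 0 0 75; -0.067 -0.003 0.09 0 0 0 75; -0.067 -0.003 0.115 0 0 0 75; -0.067 -0.003 0.135 0 0 0 75; -0.067 -0.003 0.145 0 0 0 75; -0.067 -0.003 0.145 0 0 0 75; -0.067 -0.003 0.145 0 0 0 75; -0.067 -0.003 0.145 0 0 0 75",
)

```text
time_s: 10.83
ee_pos: [441.0, -132.2, 55.6]
ee_rot: [179.9, 0.0, 90.0]
force: [-0.2, -0.2, -0.4]
gripper_width: 68.8
gripper_force: 0.0
```

send_rows(
  targets="0 0 0 0 0 0 55; 0 0 0 0 0 0 45; 0 0 0 0 0 0 35; 0 0 0 0 0 0 35; 0 0 0 0 0 0 35; 0 0 0 0 0 0 35; 0 0 0 0 0 0 35; 0 0 0 0 0 0 35; 0 0 0 0 0 0 35; 0 0 0 0 0 0 35",
)

```text
time_s: 11.67
ee_pos: [440.6, -132.6, 55.3]
ee_rot: [180.0, 0.0, 90.0]
force: [1.1, 0.4, 6.5]
gripper_width: 40.8
gripper_force: 20.0
```

send_rows(
  targets="0 0 -0.01 0 0 0 35; 0 0 -0.03 0 0 0 35; 0 0 -0.06 0 0 0 35; 0 0 -0.09 0 0 0 35; 0.01 0 -0.115 0 0 0 35; 0.025 0 -0.135 0 0 0 35; 0.05 0 -0.143 0 0 0 35; 0.08 0 -0.143 0 0 0 35; 0.115 0 -0.143 0 0 0 35; 0.15 0 -0.143 0 0 0 35; 0.185 0 -0.143 0 0 0 35; 0.22 0 -0.143 0 0 0 35",
)

```text
time_s: 12.67
ee_pos: [439.4, 88.9, 197.3]
ee_rot: [-179.9, 0.0, 90.0]
force: [1.3, 0.0, -1.6]
gripper_width: 40.7
gripper_force: 20.0
```

send_rows(
  targets="0.035 0 0 0 0 0 35; 0.07 0 0 0 0 0 35; 0.105 -0.001 0 0 0 0 35; 0.14 -0.002 0 0 0 0 35; 0.17 -0.003 0 0 0 0 35; 0.195 -0.004 0 0 0 0 35; 0.215 -0.004 0 0 0 0 35; 0.225 -0.004 0 0 0 0 35; 0.228 -0.004 0.01 0 0 0 35; 0.228 -0.004 0.03 0 0 0 35; 0.228 -0.004 0.055 0 0 0 35; 0.228 -0.004 0.08 0 0 0 35",
)

```text
time_s: 13.67
ee_pos: [436.1, 314.1, 116.5]
ee_rot: [180.0, 0.1, 90.0]
force: [0.1, -0.0, -1.8]
gripper_width: 40.3
gripper_force: 20.0
```

send_rows(
  targets="0 0 0.02 0 0 0 35; 0 0 0.04 0 0 0 35; 0 0 0.055 0 0 0 35; 0 0 0.065 0 0 0 35; 0 0 0.07 0 0 0 35; 0 0 0.071 0 0 0 35; 0 0 0.072 0 0 0 35; 0 0 0.073 0 0 0 35; 0 0 0.0735 0 0 0 35; 0 0 0.074 0 0 0 35; 0 0 0.074 0 0 0 35; 0 0 0.074 0 0 0 35",
)

```text
time_s: 14.67
ee_pos: [436.5, 315.7, 44.4]
ee_rot: [180.0, -0.0, 90.0]
force: [-0.3, 0.2, 0.7]
gripper_width: 40.7
gripper_force: 20.0
```

send_rows(
  targets="0 0 0.0005 0 0 0 35; 0 0 0.0007 0 0 0 35; 0 0 0.0007 0 0 0 35; 0 0 0.0007 0 0 0 35",
)

```text
time_s: 15.0
ee_pos: [436.6, 315.6, 44.3]
ee_rot: [179.9, -0.0, 90.0]
force: [-1.2, 0.4, 5.7]
gripper_width: 40.5
gripper_force: 20.0
```

send_rows(
  targets="0 0 0 0 0 0 50; 0 0 0 0 0 0 50; 0 0 0 0 0 0 60; 0 0 0 0 0 0 70; 0 0 0 0 0 0 75; 0 0 0 0 0 0 75; 0 0 0 0 0 0 75; 0 0 -0.01 0 0 0 75; 0 0 -0.035 0 0 0 75; 0 0 -0.07 0 0 0 75; 0 0 -0.105 0 0 0 75; 0 0 -0.14 0 0 0 75",
)

```text
time_s: 16.0
ee_pos: [436.0, 315.3, 185.4]
ee_rot: [180.0, -0.0, 90.0]
force: [0.4, 1.2, 0.3]
gripper_width: 68.4
gripper_force: 0.0
```

send_rows(
  targets="-0.03 0 -0.01 0 0 0 75; -0.07 0.01 -0.015 0 0 0 75; -0.11 0.02 -0.015 0 0 0 75; -0.15 0.03 -0.015 0 0 0 75; -0.19 0.04 -0.015 0 0 0 75; -0.23 0.05 -0.015 0 0 0 75; -0.27 0.06 -0.015 0 0 0 75; -0.305 0.07 -0.015 0 0 0 75; -0.34 0.08 -0.015 0 0 0 75; -0.375 0.09 -0.015 0 0 0 75; -0.41 0.1 -0.015 0 0 0 75; -0.44 0.11 -0.015 0 0 0 75",
)

```text
time_s: 17.0
ee_pos: [546.4, -127.0, 199.1]
ee_rot: [180.0, 0.0, 89.9]
force: [-0.1, 0.2, 0.3]
gripper_width: 68.4
gripper_force: 0.0
```

send_rows(
  targets="-0.035 0.004 0 0 0 0 75; -0.07 0.008 0 0 0 0 75; -0.1 0.012 0 0 0 0 75; -0.118 0.013 0.005 0 0 0 75; -0.121 0.013 0.03 0 0 0 75; -0.121 0.013 0.06 0 0 0 75; -0.121 0.013 0.09 0 0 0 75; -0.121 0.013 0.115 0 0 0 75; -0.121 0.013 0.135 0 0 0 75; -0.121 0.013 0.143 0 0 0 75; -0.121 0.013 0.143 0 0 0 75; -0.121 0.013 0.143 0 0 0 75",
)

```text
time_s: 18.0
ee_pos: [559.9, -245.8, 56.2]
ee_rot: [179.9, 0.0, 90.0]
force: [0.9, -0.1, 0.7]
gripper_width: 68.7
gripper_force: 0.0
```

send_rows(
  targets="0 0 0 0 0 0 55; 0 0 0 0 0 0 45; 0 0 0 0 0 0 35; 0 0 0 0 0 0 35; 0 0 0 0 0 0 35; 0 0 0 0 0 0 35; 0 0 0 0 0 0 35; 0 0 0 0 0 0 35; 0 0 0 0 0 0 35; 0 0 0 0 0 0 35",
)

```text
time_s: 18.83
ee_pos: [559.8, -245.7, 56.0]
ee_rot: [179.9, 0.0, 90.0]
force: [-0.0, 1.0, 5.4]
gripper_width: 40.5
gripper_force: 20.0
```

send_rows(
  targets="0 0 -0.01 0 0 0 35; 0 0 -0.03 0 0 0 35; 0 0 -0.06 0 0 0 35; 0 0 -0.09 0 0 0 35; 0 0 -0.12 0 0 0 35; 0.01 -0.003 -0.138 0 0 0 35; 0.03 -0.009 -0.143 0 0 0 35; 0.06 -0.018 -0.143 0 0 0 35; 0.095 -0.029 -0.143 0 0 0 35; 0.13 -0.04 -0.143 0 0 0 35; 0.165 -0.051 -0.143 0 0 0 35; 0.2 -0.062 -0.143 0 0 0 35",
)

```text
time_s: 19.83
ee_pos: [495.9, -44.1, 198.1]
ee_rot: [-179.9, -0.0, 90.0]
force: [1.0, 0.1, -1.2]
gripper_width: 40.6
gripper_force: 20.0
```

send_rows(
  targets="0.035 -0.011 0 0 0 0 35; 0.07 -0.022 0 0 0 0 35; 0.105 -0.033 0 0 0 0 35; 0.14 -0.044 0 0 0 0 35; 0.175 -0.055 0 0 0 0 35; 0.21 -0.066 0 0 0 0 35; 0.24 -0.075 0 0 0 0 35; 0.262 -0.081 0 0 0 0 35; 0.273 -0.084 0.005 0 0 0 35; 0.277 -0.084 0.02 0 0 0 35; 0.277 -0.084 0.04 0 0 0 35; 0.277 -0.084 0.06 0 0 0 35",
)

```text
time_s: 20.83
ee_pos: [413.2, 231.3, 137.5]
ee_rot: [180.0, 0.0, 90.1]
force: [-0.2, -0.3, -1.1]
gripper_width: 40.8
gripper_force: 20.0
```

send_rows(
  targets="0 0 0.02 0 0 0 35; 0 0 0.045 0 0 0 35; 0 0 0.065 0 0 0 35; 0 0 0.08 0 0 0 35; 0 0 0.087 0 0 0 35; 0 0 0.09 0 0 0 35; 0 0 0.092 0 0 0 35; 0 0 0.093 0 0 0 35; 0 0 0.0935 0 0 0 35; 0 0 0.094 0 0 0 35; 0 0 0.094 0 0 0 35; 0 0 0.094 0 0 0 35",
)

```text
time_s: 21.83
ee_pos: [413.9, 231.7, 45.0]
ee_rot: [179.9, -0.0, 90.0]
force: [0.0, -0.3, 3.4]
gripper_width: 40.6
gripper_force: 20.0
```

Contact (3.4 N). Release, then go to the salt at (562,-135), with TCP z about 50.

send_rows(
  targets="0 0 0 0 0 0 50; 0 0 0 0 0 0 50; 0 0 0 0 0 0 60; 0 0 0 0 0 0 70; 0 0 0 0 0 0 75; 0 0 0 0 0 0 75; 0 0 0 0 0 0 75; 0 0 -0.01 0 0 0 75; 0 0 -0.035 0 0 0 75; 0 0 -0.07 0 0 0 75; 0 0 -0.105 0 0 0 75; 0 0 -0.14 0 0 0 75",
)

```text
time_s: 22.83
ee_pos: [412.9, 231.2, 185.6]
ee_rot: [-180.0, 0.0, 90.0]
force: [0.4, -0.5, -0.7]
gripper_width: 68.5
gripper_force: 0.0
```

send_rows(
  targets="-0.03 0.012 -0.01 0 0 0 75; -0.065 0.026 -0.01 0 0 0 75; -0.1 0.04 -0.01 0 0 0 75; -0.135 0.054 -0.01 0 0 0 75; -0.17 0.069 -0.01 0 0 0 75; -0.205 0.083 -0.01 0 0 0 75; -0.24 0.097 -0.01 0 0 0 75; -0.275 0.111 -0.01 0 0 0 75; -0.31 0.125 -0.01 0 0 0 75; -0.34 0.137 -0.01 0 0 0 75; -0.36 0.145 -0.01 0 0 0 75; -0.366 0.148 -0.01 0 0 0 75",
)

```text
time_s: 23.83
ee_pos: [562.2, -137.9, 193.7]
ee_rot: [180.0, 0.1, 89.8]
force: [1.1, -0.5, 0.4]
gripper_width: 68.6
gripper_force: 0.0
```

```bash
python3 - <<'E'
from h import *
from workcell import env,eyes
g=eyes.grab_frame("side"); f=eyes.grab_frame("top"); print(env.state()["ee_pos"])
a=cv2.resize(f["image"][295:360,160:300],None,fx=5,fy=5,interpolation=cv2.INTER_CUBIC)
b=cv2.resize(g["image"][130:270,220:400],(350,272),interpolation=cv2.INTER_CUBIC)
o=np.zeros((597,700,3),np.uint8);o[:325]=a;o[325:,:350]=b
cv2.imwrite("pics/p2.png",o)
E
```

```text
[ 561.36164257 -135.3264072   193.72184029]
```

View pics/p2.png

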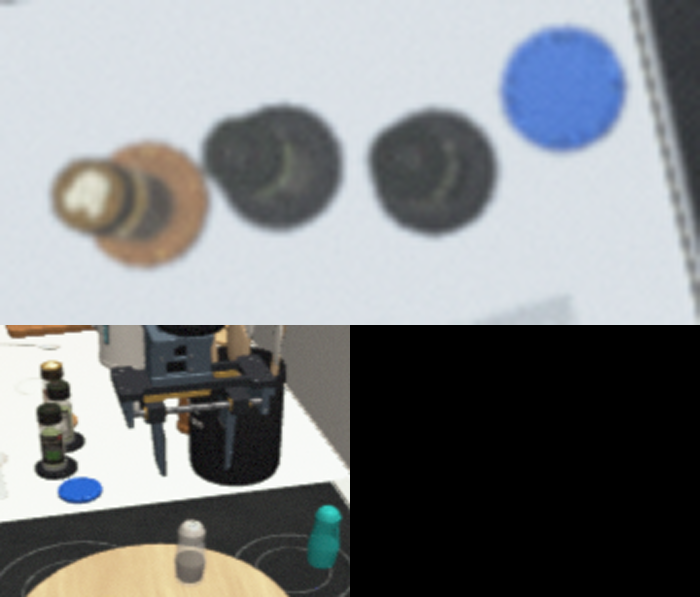

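All three jars stand upright on their coasters. The gripper is over the salt shaker, which sits at about (190,550) in the composite's lower part.

send_rows(
  targets="0 0 0.02 0 0 0 75; 0 0 0.05 0 0 0 75; 0 0 0.08 0 0 0 75; 0 0 0.105 0 0 0 75; 0 0 0.125 0 0 0 75; 0 0 0.138 0 0 0 75; 0 0 0.144 0 0 0 75; 0 0 0.144 0 0 0 75; 0 0 0.144 0 0 0 75",
)

```text
time_s: 24.68
ee_pos: [561.5, -133.7, 50.8]
ee_rot: [180.0, -0.0, 90.1]
force: [0.5, -0.3, 1.0]
gripper_width: 68.7
gripper_force: 0.0
```

send_rows(
  targets="0 0 0 0 0 0 60; 0 0 0 0 0 0 50; 0 0 0 0 0 0 38; 0 0 0 0 0 0 38; 0 0 0 0 0 0 38; 0 0 0 0 0 0 38; 0 0 0 0 0 0 38; 0 0 0 0 0 0 38; 0 0 0 0 0 0 38; 0 0 0 0 0 0 38",
)

```text
time_s: 25.52
ee_pos: [561.5, -134.7, 50.8]
ee_rot: [180.0, 0.0, 90.0]
force: [-0.7, 0.4, 6.0]
gripper_width: 40.1
gripper_force: 20.2
```

send_rows(
  targets="0 0 -0.005 0 0 0 38; 0 0 -0.01 0 0 0 38; 0 0 -0.02 0 0 0 38; 0 0 -0.04 0 0 0 38; 0 0 -0.06 0 0 0 38; 0 0 -0.08 0 0 0 38; 0 0 -0.08 0 0 0 38",
)

```text
time_s: 26.1
ee_pos: [564.1, -135.2, 134.9]
ee_rot: [179.5, 0.1, 90.0]
force: [0.1, 0.0, -1.2]
gripper_width: 40.7
gripper_force: 19.7
```

```bash
python3 - <<'E'
from h import *
from workcell import env,eyes
g=eyes.grab_frame("side")
cv2.imwrite("pics/s3.png",cv2.resize(g["image"][150:290,250:400],None,fx=4,fy=4,interpolation=cv2.INTER_CUBIC))
p=env.state()["ee_pos"]; print(p,proj(g,[p])*1)
E
```

```text
[ 562.8830957  -134.8980478   132.67735053] [[318.0660481 222.9345368]]
```

View pics/s3.png

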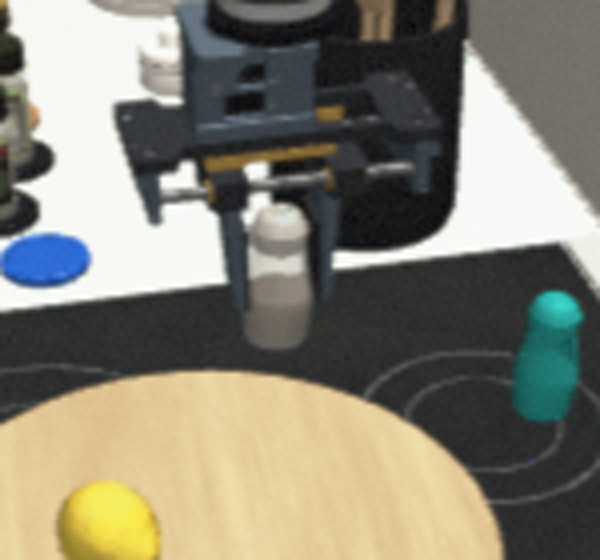

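The shaker hangs upright in the fingers at crop (278,280), its underside clear of the board.

send_rows(
  targets="0 0 -0.02 0 0 0 38; 0 0 -0.045 0 0 0 38; 0.015 -0.006 -0.055 0 0 0 38; 0.04 -0.016 -0.055 0 0 0 38; 0.07 -0.029 -0.055 0 0 0 38; 0.105 -0.043 -0.055 0 0 0 38; 0.14 -0.058 -0.055 0 0 0 38; 0.175 -0.072 -0.055 0 0 0 38; 0.21 -0.087 -0.055 0 0 0 38; 0.245 -0.101 -0.055 0 0 0 38; 0.27 -0.112 -0.055 0 0 0 38; 0.2845 -0.117 -0.05 0 0 0 38",
)

```text
time_s: 27.15
ee_pos: [441.6, 152.8, 179.7]
ee_rot: [-179.9, -0.1, 90.1]
force: [0.2, -0.2, -0.7]
gripper_width: 40.4
gripper_force: 19.7
```

send_rows(
  targets="0 0 0.02 0 0 0 38; 0 0 0.045 0 0 0 38; 0 0 0.07 0 0 0 38; 0 0 0.095 0 0 0 38; 0 0 0.115 0 0 0 38; 0 0 0.128 0 0 0 38; 0 0 0.133 0 0 0 38; 0 0 0.136 0 0 0 38; 0 0 0.137 0 0 0 38; 0 0 0.138 0 0 0 38; 0 0 0.138 0 0 0 38; 0 0 0.138 0 0 0 38",
)

```text
time_s: 28.15
ee_pos: [444.8, 150.1, 42.9]
ee_rot: [179.9, -0.0, 90.0]
force: [-0.8, -0.2, -0.6]
gripper_width: 40.4
gripper_force: 19.7
```

send_rows(
  targets="0 0 0.0005 0 0 0 38; 0 0 0.001 0 0 0 38; 0 0 0.0015 0 0 0 38; 0 0 0.002 0 0 0 38; 0 0 0.0025 0 0 0 38; 0 0 0.0025 0 0 0 38; 0 0 0.0025 0 0 0 38",
)

```text
time_s: 28.73
ee_pos: [444.3, 149.9, 39.8]
ee_rot: [180.0, 0.0, 90.0]
force: [-0.3, 0.0, -0.2]
gripper_width: 40.4
gripper_force: 19.8
```

send_rows(
  targets="0 0 0.0005 0 0 0 38; 0 0 0.001 0 0 0 38; 0 0 0.001 0 0 0 38; 0 0 0.001 0 0 0 38",
)

```text
time_s: 29.07
ee_pos: [444.4, 150.0, 39.7]
ee_rot: [180.0, -0.0, 90.0]
force: [-2.3, -0.7, 9.2]
gripper_width: 40.4
gripper_force: 20.5
```

Contact. Release, rise and back away.

send_rows(
  targets="0 0 -0.0005 0 0 0 50; 0 0 -0.0005 0 0 0 50; 0 0 0 0 0 0 60; 0 0 0 0 0 0 70; 0 0 0 0 0 0 75; 0 0 0 0 0 0 75; 0 0 0 0 0 0 75; 0 0 -0.01 0 0 0 75; 0 0 -0.035 0 0 0 75; 0 0 -0.07 0 0 0 75; 0 0 -0.105 0 0 0 75; 0 0 -0.14 0 0 0 75",
)

```text
time_s: 30.07
ee_pos: [443.9, 149.8, 180.1]
ee_rot: [-180.0, 0.0, 90.0]
force: [1.7, 0.5, 0.4]
gripper_width: 68.3
gripper_force: 0.0
```

send_rows(
  targets="-0.03 0 -0.02 0 0 0 75; -0.06 0 -0.03 0 0 0 75; -0.09 0 -0.03 0 0 0 75; -0.12 0 -0.03 0 0 0 75; -0.15 0 -0.03 0 0 0 75; -0.18 0 -0.03 0 0 0 75; -0.21 0 -0.03 0 0 0 75; -0.24 0 -0.03 0 0 0 75; -0.26 0 -0.03 0 0 0 75; -0.27 0 -0.03 0 0 0 75; -0.27 0 -0.03 0 0 0 75; -0.27 0 -0.03 0 0 0 75",
)

```text
time_s: 31.07
ee_pos: [444.2, -119.7, 208.6]
ee_rot: [-180.0, -0.0, 89.9]
force: [0.1, 0.8, 0.1]
gripper_width: 68.2
gripper_force: 0.0
```

```bash
python3 - <<'E'
from h import *
from workcell import env,eyes
g=eyes.grab_frame("side"); f=eyes.grab_frame("top"); print(env.state()["force"])
a=cv2.resize(f["image"][295:360,160:300],None,fx=5,fy=5,interpolation=cv2.INTER_CUBIC)
b=cv2.resize(g["image"][130:340,210:390],(233,272),interpolation=cv2.INTER_CUBIC)
o=np.zeros((597,700,3),np.uint8);o[:325]=a;o[325:,:233]=b
cv2.imwrite("pics/p4.png",o)
T={"wood":(433.3,393.5),"blkL":(436.3,314),"blkR":(413.8,229.3),"blue":(444.3,149.2)}
for k,(x,y) in T.items():
    q=proj(f,[[x,y,98 if k=="blue" else 113]])[0]; print(k,q.round(1),((q-[160,295]+.5)*5-.5).round())
E
```

```text
[ 0.0457934  -0.14266153  1.40707039]
wood [177.5 332.7] [ 90. 191.]
blkL [206.9 324.8] [237. 151.]
blkR [240.2 326. ] [403. 157.]
blue [268.5 308.3] [544.  69.]
```

View pics/p4.png

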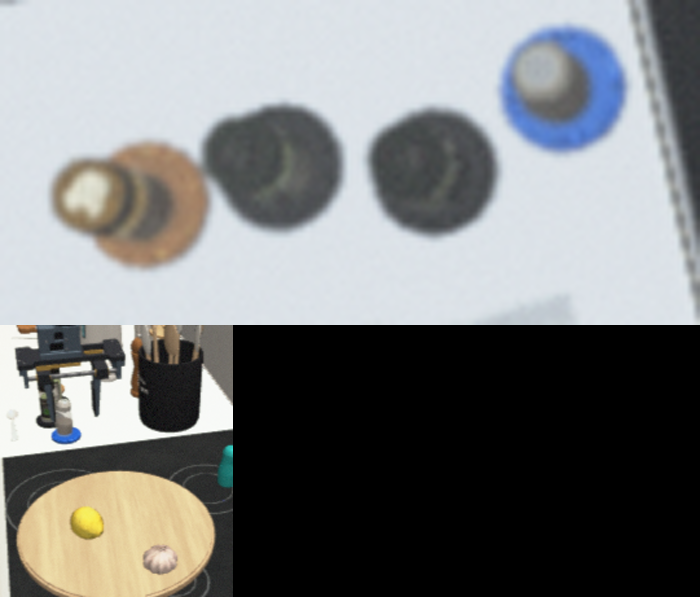

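All four stand upright within about 3 mm of their coaster centres: caps at crop (90,196), (240,152), (406,160) and (541,70) against an expected (90,191), (237,151), (403,157) and (544,69). The lemon and garlic have not moved.

```bash
python3 -c "
from workcell import env
print(env.job_done())"
```

```text
the job is handed in; nothing more can be done
None
```

The job is handed in at about 31 s on the robot's clock: all four seasonings stand upright within about 3 mm of their coaster centres, and the lemon and garlic are still in place on the board.

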